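Index the revolving job table and lock it

TASK

Bring the pocket watch to the front of the revolving job table so that it can be worked on: with the fingertips, push the table's rim round by its forks until the well with the watch stands at the brass pointer, then push the locking bolt at the table's right side fully home into the fork there, so that the table cannot turn. Touch only the rim and the bolt: the things in the wells stay in them untouched, nothing is picked up, and the rest of the bench is left as it is.

Things in the scene. Friction and masses are not known exactly. Their poses are not given: they have to be found in the camera images.
- table_base: fixed grey base of the revolving job table; origin on the bench under the turning axis; its -x axis points to the table's front (pointer), its -y axis to the lock at the table's right. Round, 86 mm in radius, 9 mm high; but for the two tongues (front and right) nothing else lies under the forks, so beside a fork a fingertip can go down to the bench
- table_front (a point): point 58 mm from the axis toward the fixed brass pointer cone (tip 124 mm from the axis, z = 25 mm; its holder and 30 mm wide tongue reach to 158 mm, z up to 34 mm), 31 mm above the bench, where the middle of a well stands when it is at the pointer; fixed to the base, same axes
- platter: the turning platter, an aluminium disc 200 mm across, z = 15 to 30 mm; origin on the axis at bench height. On its x and y axes lie four round wells, middles 58 mm from the axis (69 mm inside, rim 6 mm high, floor z = 31 mm). When its yaw against the base is a multiple of 90 degrees, a well is at the pointer and a fork at the lock. Stiff (0.09 N m, 1 N at the rim): stops at once when not pushed
- fork (a point): one of the four equal forks on the rim, one at each well (this one at the platter's -x): point in its slot, 113 mm from the axis, z = 25 mm. Push the platter round by the outside of a fork. Two upright steel pins 14 mm across, z = 12 to 36 mm, their middles 113 mm from the axis and 27 mm apart; so a fork is 41 mm over its outside, reaches 120 mm from the axis and has a 13 mm slot in line with its well
- lock_bolt (a joint): travel of the locking bolt (m): 0 drawn out, 0.024 fully home; starts nearly out and stays where it is left (2 N to slide). Round-nosed steel rod 10 mm across, axis at z = 25 mm, that slides toward the turning axis into the slot of the fork at the lock; a fork up to 5 mm off is centred by the nose, else a pin stops the bolt
- bolt_pad (a point): middle of the outer face of the bolt's round black thumb pad (32 mm across, 9 mm thick, z = 9 to 41 mm), 212 mm from the turning axis when drawn out; moves with the bolt; push it along the base's +y axis. Between pad and fork stands the fixed guide block, 40 mm wide, 142 to 180 mm from the axis, up to z = 44 mm, on a tongue 56 mm wide, 8 mm high, that ends at 190 mm
- pocket_watch: closed silver pocket watch, a flat round case 46 mm across and 14 mm thick with its crown, 61 mm over all; lies in one of the table's four wells; origin under the middle of its outline (up to 6 mm from the well's middle); its yaw means nothing
- ring_cup: small open turned horn cup, 44 mm across, 28 mm high, standing in another well; leave alone
- bracelet_block: slotted grey moulded block 37 x 53 x 20 mm lying in another well; leave alone
- eye_loupe: black eye loupe, 34 mm across, 28 mm high, standing in another well; leave alone
- beat_meter: pocket beat meter, 44 x 94 x 43 mm, on the bench at the left; bystander
- cream_tin: small cream tin, 27 mm across, 21 mm high, on the bench at the left; bystander
- bench_loupe: bench loupe with white bent-sheet foot, 66 x 48 x 39 mm, far right; bystander
Mind the look-alikes: they are no part of the job. Leave any blue look-alike of the pocket_watch alone.

How it is judged:
By the outcome, as a careful person would: the job done as asked, in the order asked, and still so for the second after the job is handed in, with the robot touching nothing.
It also fails if it takes over 61 s, if anything falls off the work surface, if the arm or the gripper's body presses on something with over 40 N, if the wrist force passes 120 N, or if a joint passes its speed limit or range.

ROBOT

A 7-joint arm with a two-finger parallel gripper is mounted at the origin on the work surface; the furniture and walls round the work are solid. World frame = base frame: x ahead of the robot, y to its left, z up, the work surface at z = 0. Lengths are in m, angles in rad, forces in N, time in s.
With the tool pointing down it reaches from about 0.425 to 0.875 m from the base axis. Payload 4.7 kg.
Tool frame: the origin (TCP) lies at the very end of the fingers, on their centre line; the grasp point (between the pads) lies 19 mm behind it; z points along the fingers, y is the direction in which the jaws open and shut (so a half turn about z gives the same grasp; the last joint's range is limited). The gripper opens to 87 mm and grips with 3 to 60 N. Pads are 19 mm wide; open, the fingers measure 117 mm over their backs; the gripper's body (75 mm by 190 mm) begins 51 mm behind the grasp point.
Start: joints at [1.19, 0.321, -0.07, 1.45, 0.023, 1.371, -0.057], TCP at [0.25, -0.6, 0.223] pointing down, gripper open.
Joint ranges: [-2.86, 2.86], [-0.3, 2.09], [-1.38, 1.24], [0.06, 2.45], [-1.56, 4.7], [0.09, 2.05], [-2.69, 2.69]. Speed limits (rad/s): [2.57, 2.57, 3.14, 3.14, 3.14, 3.14, 3.14].

INTERFACE

Orientations are given as a rotation vector (axis times angle).
In Python, from workcell import * gives the robot as it stands.
- The arm moves only by the tool play_rows, never from a script. Its argument "targets" is text: rows parted by semicolons, each of 7 numbers parted by spaces: the shift along the tool's x, y, z normalised to -1 to 1, where 1 is 0.03 m, then the turn, a rotation vector about the tool's x, y, z normalised to -1 to 1, where 1 is 0.12 rad, then the gripper's target within -1 to 1 (fully open at 1, half-way at 0, shut at -1). A call has 1 to 20 rows; each row shifts and turns the commanded pose from where the row before left it, along the tool's axes as they then stand; what a row does not reach is not made up. A row lasts 1/10 s, in which the tool goes at most 50 mm and 8.59 degrees, less where a joint would pass 70% of its speed; a pose out of reach is approached as far as the arm can. A call with a number of a shift or a turn outside -1 to 1 is refused whole. A call with a gripper value outside its range is refused whole. The fingers move at their own pace and stop on an object; the grip force is fixed at half the most. Time passes only in rows, so rows that do not move let the fingers close. It gives the time, the measured TCP pose, the force and the opening at its end, in the units of the state.
- observe(): the state, without advancing time (a new reading comes with each control period).
- capture(name): name is "side" or "top" or "wrist"; returns a dict with "pixels" (384x512x3 uint8, red, green, blue), "fx", "fy", "cx", "cy" (pixels), "rvec" (rotation vector, rad) and "tvec" (3), from world to camera coordinates, as OpenCV has them. Camera axes: x right, y down, z forward; pixel columns grow to the right and rows downward; lengths in m; the calibration is good to about 2 mm. A picture is of the moment at which its call begins. There is no depth.
- job_done(): hands the job in, once; it reports no verdict.
Trained networks look in a picture, given as the dict that the camera call returned (one of the last four; its "shot" number tells which), for a name from the list of things; names that differ only in an ending like _2 or _b are one class to them, and where a whole thing is asked for, a point or a joint stands for the part that bears it (a point fixed in the world has none). Each returns a list of dicts, best first, with "confidence" (0 to 1); they miss things now and then, are a little off and sometimes report something else, mostly with a low value. They report only what shows in the picture. A call takes as long as a camera call. They do not tell look-alikes from the thing itself.
- look_for(picture, thing): "bbox" ([left, top, width, height] in pixels, round what is visible of it).
- cut_out(picture, thing): "mask" (384x512 bool, what is visible of it) and "bbox" ([left, top, width, height] in pixels, round what is visible of it).
The state is a dict: "time": time; "qpos": joint angles; "qd": joint speeds; "tau": joint torques, N m; "tool_pos": TCP position; "ee_rot": TCP orientation; "wrist_force": force on the tool from outside, world axes, zero at the start; "ft_torque": the same for the moment, N m; "grip_width": finger opening in m.
Only numpy, scipy, OpenCV 4.12 (cv2) and the standard library are available. Lean on these libraries where they do the work, as an engineer would, in place of code of your own. Each camera call takes 0.05 s, during which the arm holds its last target.

## Working session

There is one attempt and no reset: what is moved stays moved. The work goes in short steps, Python scripts to look and compute and a tool call to move; the robot and the scene stay as the last step left them, time stands still between calls to the robot, and variables do not carry over. Pictures are saved under pics/ and viewed, and the job is handed in when it is done.

Besides the shell and the picture viewer there is one more tool, called after "Emit:" as name(argument=value, ...) on one line, values as JSON. play_rows: Moves the arm, as the interface text tells. Scaled input: -1 to 1 covers 0.03 m each way for a shift and 0.12 rad each way for a turn. Its arguments: {"type":"object","properties":{"targets":{"type":"string"}},"required":["targets"]}

```bash
mkdir -p pics; ls; cat > h.py <<'E'
from workcell import *
import numpy as np, cv2, pickle
def shot(n,f):
    c=capture(n); cv2.imwrite('pics/'+f+'.png',cv2.cvtColor(c['pixels'],cv2.COLOR_RGB2BGR)); pickle.dump(c,open('pics/'+f+'.pkl','wb')); return c
def KRt(c):
    K=np.array([[c['fx'],0,c['cx']],[0,c['fy'],c['cy']],[0,0,1.]]); R=cv2.Rodrigues(np.array(c['rvec'],float))[0]; return K,R,np.array(c['tvec'],float).ravel()
def ray(c,u,v,z):
    K,R,t=KRt(c); d=R.T@np.linalg.inv(K)@np.array([u,v,1.]); o=-R.T@t; return o+d*(z-o[2])/d[2]
def proj(c,P):
    K,R,t=KRt(c); return cv2.projectPoints(np.atleast_2d(np.array(P,float)),np.array(c['rvec'],float),t,K,None)[0].reshape(-1,2)
E
python3 - <<'E'
from h import *
print(observe())
a=shot('top','top0');b=shot('side','side0');w=shot('wrist','wr0')
for c in (a,b,w):
    K,R,t=KRt(c); print(K[0,0],-R.T@t, R[2])
for n,c in (('top',a),('side',b)):
  for th in ('pocket_watch','table_base','platter','lock_bolt','fork','ring_cup','eye_loupe','bracelet_block'):
    print(n,th,[(d['bbox'],round(d['confidence'],2)) for d in look_for(c,th)][:4])
E
```

```text
pics
{'time': 0.0, 'qpos': array([ 1.19009653,  0.32183844, -0.07008225,  1.4516494 ,  0.02260716,
        1.37082511, -0.0569025 ]), 'qd': array([-0.00013273, -0.00162084,  0.00091754, -0.00159109,  0.0005015 ,
        0.00090593,  0.00113152]), 'tau': array([-1.29582400e-03, -4.91276908e+01, -4.04449292e-01, -3.12530065e+01,
       -6.39346079e-02,  4.36358177e-02,  1.51313980e-04]), 'tool_pos': array([ 0.24974204, -0.59950798,  0.22146434]), 'ee_rot': array([-3.07873844e+00, -6.15804132e-01,  7.58061916e-04]), 'wrist_force': array([-0.1877591 ,  0.37971631, -0.18455576]), 'ft_torque': array([-0.02929599, -0.04917148, -0.03733039]), 'grip_width': 0.08687702918439737}
445.2919421656017 [ 0.24633086 -0.11426883  1.23721839] [ 0.17069678 -0.02318549 -0.98505078]
459.7062056938535 [ 0.06282264 -1.07440673  0.76183431] [ 0.30920156  0.77140607 -0.5561718 ]
302.44170390977905 [ 0.32551935 -0.56886469  0.38317737] [-0.27847857 -0.11445011 -0.9535989 ]
top pocket_watch [([228.4, 211.0, 17.6, 13.9], 0.7), ([151.1, 172.1, 15.5, 17.9], 0.62), ([313.3, 172.1, 13.7, 20.8], 0.56), ([269.8, 200.9, 36.6, 12.3], 0.22)]
top table_base [([213.4, 195.1, 89.7, 67.7], 0.73)]
top platter [([182.6, 160.8, 86.0, 82.9], 0.69), ([110.9, 224.8, 32.5, 20.3], 0.33)]
top lock_bolt [([271.8, 206.8, 34.1, 6.3], 0.51)]
top fork [([185.0, 161.4, 83.2, 79.9], 0.64)]
top ring_cup [([196.3, 200.5, 17.0, 19.2], 0.55)]
top eye_loupe [([212.0, 174.3, 12.2, 12.0], 0.44)]
top bracelet_block [([237.0, 185.8, 13.7, 15.5], 0.71), ([225.5, 212.7, 20.6, 17.5], 0.57)]
side pocket_watch [([298.9, 254.4, 14.3, 7.8], 0.56), ([189.6, 203.2, 16.4, 15.6], 0.34)]
side table_base [([192.1, 209.0, 16.8, 12.8], 0.72)]
side platter [([209.1, 182.1, 69.5, 23.7], 0.83)]
side lock_bolt []
side fork [([209.0, 179.8, 15.0, 28.9], 0.51)]
side ring_cup []
side eye_loupe []
side bracelet_block []
```

```bash
python3 - <<'E'
import cv2
a=cv2.imread('pics/top0.png'); cv2.imwrite('pics/top0z.png',cv2.resize(a[130:280,90:350],None,fx=3,fy=3,interpolation=cv2.INTER_CUBIC))
b=cv2.imread('pics/side0.png'); cv2.imwrite('pics/side0z.png',cv2.resize(b[130:290,150:350],None,fx=3.7,fy=3.7,interpolation=cv2.INTER_CUBIC))
E
```

```text
(no output)
```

View pics/top0z.png

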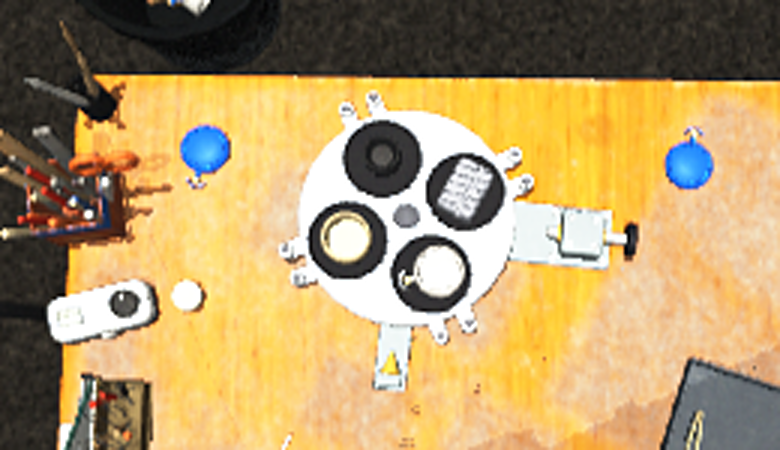

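View pics/side0z.png

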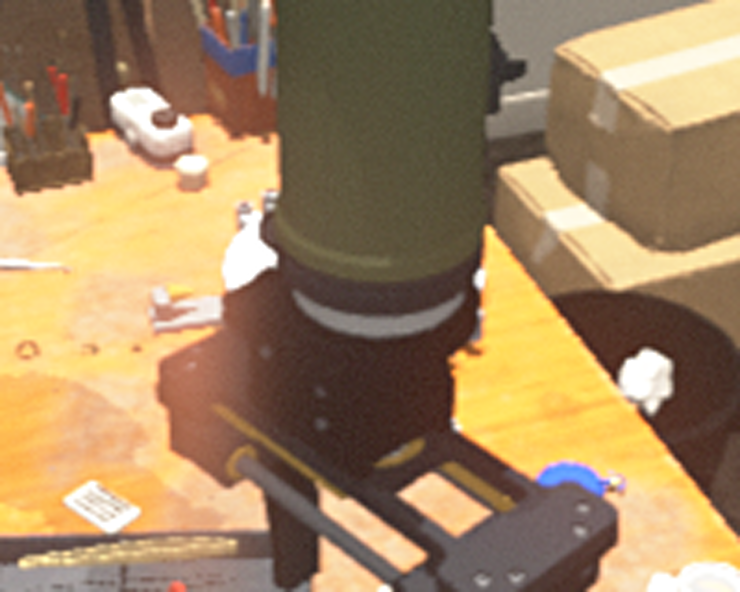

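View pics/top0.png

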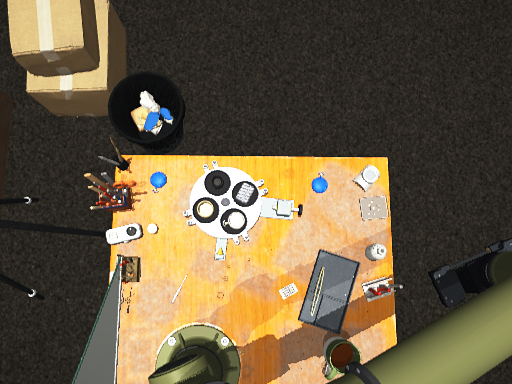

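View pics/wr0.png

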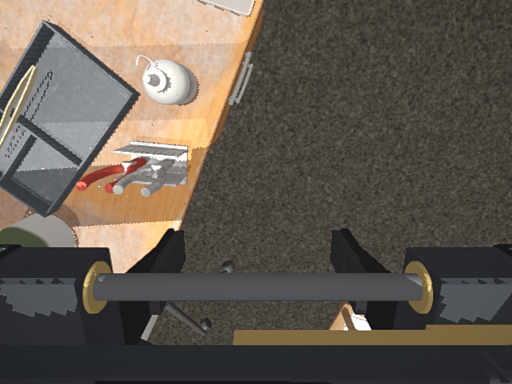

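```bash
python3 - <<'E'
from h import *
c=pickle.load(open('pics/top0.pkl','rb'))
Z=lambda u,v:(u/3+90-1/3,v/3+130-1/3)
pts={'hub':(406,215,.03),'p1a':(347,109,.036),'p1b':(374,98,.036),'p2a':(514,156,.036),'p2b':(524,182,.036),'p3a':(286,250,.036),'p3b':(300,279,.036),'p4a':(441,336,.036),'p4b':(470,324,.036),'ptr':(390,356,.03),'guide':(582,230,.044),'pad':(630,240,.03),'wW':(431,273,.037),'loupe':(382,158,.031),'cup':(347,239,.031),'blk':(465,190,.031)}
P={k:ray(c,*Z(u,v),z) for k,(u,v,z) in pts.items()}
for k in P: print(k,P[k].round(4))
pins=np.array([P[k][:2] for k in P if k[0]=='p' and k[1].isdigit()])
from scipy.optimize import least_squares
# model: centre, yaw
ha=np.arctan2(13.5,np.sqrt(113**2-13.5**2))
def mod(p):
    out=[]
    for k,base in (('p1',np.pi/2*0),('p2',-np.pi/2),('p4',-np.pi),('p3',np.pi/2)):
        pass
    return out
A=[0,0,-90,-90,90,90,180,180];S=[1,-1,1,-1,1,-1,-1,1]
def f(p):
    r=[]
    for a,s,q in zip(A,S,pins):
        th=p[2]+np.radians(a)+s*ha
        r+=list(p[:2]+.113*np.array([np.cos(th),np.sin(th)])-q)
    return r
s=least_squares(f,[*P['hub'][:2],np.radians(15)])
print(s.x,np.degrees(s.x[2]),np.array(s.fun).round(4))
cc=s.x[:2]
for k in ('ptr','guide','pad','wW'):
    d=P[k][:2]-cc; print(k,np.hypot(*d),np.degrees(np.arctan2(d[1],d[0])))
d=P['guide']-P['pad']
print(observe()['time'])
E
```

```text
hub [ 0.4396 -0.0674  0.03  ]
p1a [ 0.5371 -0.012   0.036 ]
p1b [ 0.5478 -0.0367  0.036 ]
p2a [ 0.4942 -0.166   0.036 ]
p2b [ 0.47   -0.1751  0.036 ]
p3a [0.4058 0.0402 0.036 ]
p3b [0.3796 0.0268 0.036 ]
p4a [ 0.3291 -0.1005  0.036 ]
p4b [ 0.3399 -0.1265  0.036 ]
ptr [ 0.3113 -0.0549  0.03  ]
guide [ 0.4248 -0.2272  0.044 ]
pad [ 0.4179 -0.2724  0.03  ]
wW [ 0.3856 -0.091   0.037 ]
loupe [ 0.4923 -0.0447  0.031 ]
cup [ 0.4169 -0.0142  0.031 ]
blk [ 0.463  -0.1212  0.031 ]
[ 0.43793123 -0.06872446  0.40847803] 23.40406728750917 [-0.0016  0.0003 -0.0015  0.0001  0.0007 -0.0003  0.0001 -0.0019 -0.0248
 -0.0113  0.0262  0.0128  0.0006 -0.0004  0.0004  0.0008]
ptr 0.12734396869969708 173.75947509119314
guide 0.15901890531390547 -94.75383512887413
pad 0.20469912898389303 -95.614530712218
wW 0.056845312862023975 -156.9454377477979
0.95
```

Emit:
play_rows(targets="0.65 -0.687 0 0 0 0 -1;0.65 -0.687 0 0 0 0 -1;0.65 -0.687 0 0 0 0 -1;0.65 -0.687 0 0 0 0 -1;0.65 -0.687 0 0 0 0 -1;0.65 -0.687 0 0 0 0 -1;0.65 -0.687 0 0 0 0 -1;0.65 -0.687 0 0 0 0 -1;0.65 -0.687 0 0 0 0 -1;0.65 -0.687 0 0 0 0 -1;0.65 -0.687 0 0 0 0 -1;0.65 -0.687 0 0 0 0 -1;0.65 -0.687 0 0 0 0 -1;0.65 -0.687 0 0 0 0 -1;0.65 -0.687 0 0 0 0 -1;0.65 -0.687 0 0 0 0 -1;0.65 -0.687 0 0 0 0 -1;0.65 -0.687 0 0 0 0 -1;0.65 -0.687 0 0 0 0 -1;0.65 -0.687 0 0 0 0 -1")

```text
time: 2.95
tool_pos: [0.4518, -0.0684, 0.2228]
ee_rot: [3.08, 0.616, 0.001]
wrist_force: [1.7, 0.3, 0.9]
grip_width: 0.0006
```

Emit:
play_rows(targets="0 0 0 0 0 0.8 -1;0 0 0 0 0 0.8 -1;0 0 0 0 0 0.8 -1;0 0 0 0 0 0.8 -1;0 0 0 0 0 0.8 -1;0 0 0 0 0 0 -1;0 0 0 0 0 0 -1")

```text
time: 3.65
tool_pos: [0.4515, -0.0696, 0.2227]
ee_rot: [3.139, -0.13, 0.0]
wrist_force: [-0.1, -0.3, 0.3]
grip_width: 0.0005
```

```bash
python3 - <<'E'
from h import *
o=observe(); print(o['time'],o['tool_pos'],cv2.Rodrigues(o['ee_rot'])[0].round(3),o['wrist_force'],o['grip_width'])
w=shot('wrist','wr1'); shot('side','side1')
cv2.imwrite('pics/wr1z.png',cv2.resize(cv2.imread('pics/wr1.png'),None,fx=1.5,fy=1.5))
for th in ('pocket_watch','ring_cup','eye_loupe','bracelet_block','lock_bolt'):
    print(th,[(d['bbox'],round(d['confidence'],2)) for d in look_for(w,th)][:3])
E
```

```text
3.65 [ 0.45145471 -0.06955496  0.22266665] [[ 0.997 -0.083  0.   ]
 [-0.083 -0.997 -0.   ]
 [ 0.     0.    -1.   ]] [-0.11729989 -0.26148843  0.26060788] 0.0005173541498053972
pocket_watch [([259.0, 202.4, 41.9, 35.0], 0.78), ([80.1, 115.0, 35.6, 50.0], 0.74), ([449.1, 88.1, 39.9, 49.8], 0.68)]
ring_cup [([195.0, 186.2, 40.3, 41.6], 0.87), ([163.9, 82.1, 188.0, 163.5], 0.59)]
eye_loupe [([214.8, 125.4, 30.8, 31.8], 0.6), ([334.1, 156.2, 101.4, 44.3], 0.47), ([164.5, 83.0, 188.5, 166.3], 0.33)]
bracelet_block [([279.9, 136.3, 43.5, 47.4], 0.79)]
lock_bolt [([358.4, 168.8, 74.5, 27.5], 0.82)]
```

View pics/wr1z.png

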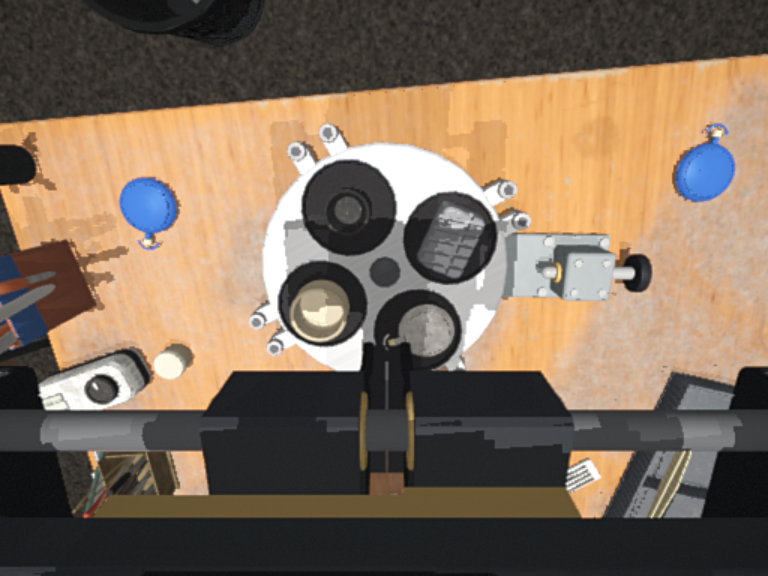

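View pics/side1.png

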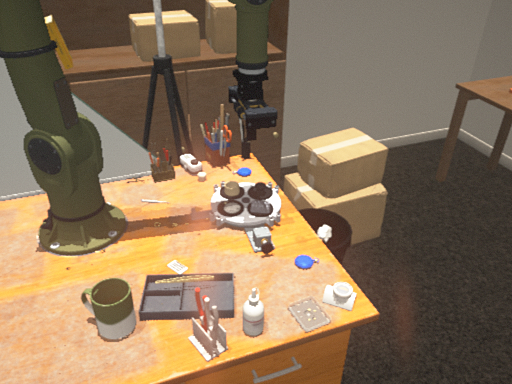

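```bash
cat > fit.py <<'E'
from h import *
from scipy.optimize import least_squares
ha=np.arcsin(13.5/113)
def fit(pins,x0):
    # pins: list of (xy); assign nearest model pin
    pins=np.array(pins)
    def f(p):
        th=np.array([p[2]+k*np.pi/2+s*ha for k in range(4) for s in (1,-1)])
        M=p[:2]+.113*np.c_[np.cos(th),np.sin(th)]
        D=pins[:,None]-M[None]; i=np.argmin((D**2).sum(2),1)
        return D[np.arange(len(pins)),i].ravel()
    s=least_squares(f,x0); return s.x,s.fun
E
python3 - <<'E'
from fit import *
c=pickle.load(open('pics/wr1.pkl','rb'))
px=[(297,150),(327,132),(508,188),(520,218),(258,318),(274,344)]
pins=[ray(c,u/1.5-.17,v/1.5-.17,.036)[:2] for u,v in px]
x,r=fit(pins,[.438,-.0687,.408]); print(x,np.degrees(x[2]),(r*1000).round(1))
print('hub',ray(c,385/1.5,271/1.5,.03))
for n,(u,v,z) in dict(padtop=(637,257,.041),padc=(633,273,.025),rod=(624,272,.03),rodin=(552,271,.03)).items():
    p=ray(c,u/1.5,v/1.5,z); d=p[:2]-x[:2]; print(n,p.round(4),np.hypot(*d),np.degrees(np.arctan2(d[1],d[0])))
a=cv2.imread('pics/wr1.png')[130:220,320:450]; cv2.imwrite('pics/lockz.png',cv2.resize(a,None,fx=6,fy=6,interpolation=cv2.INTER_CUBIC))
E
```

```text
[ 0.44037158 -0.06852575  0.40849789] 23.405205027534564 [-1.1 -0.6 -1.3  0.7 -0.7 -0.2  0.8  1.5  0.8 -1.4  1.5 -0.1]
hub [ 0.43822177 -0.06879436  0.03      ]
padtop [ 0.4361 -0.2648  0.041 ] 0.1963263051920664 -91.24897654450119
padc [ 0.4182 -0.2714  0.025 ] 0.2040582866252195 -96.225142442358
rod [ 0.4213 -0.2614  0.03  ] 0.19377279911550524 -95.64950428366126
rodin [ 0.427  -0.2033  0.03  ] 0.13542692968352407 -95.67214202942992
```

View pics/lockz.png

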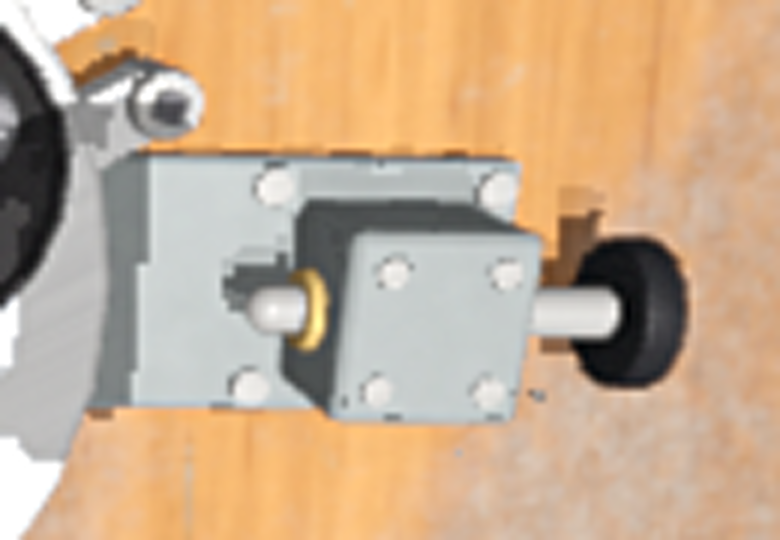

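Emit:
play_rows(targets="0.57 -0.667 0 0 0 0 -1;0.57 -0.667 0 0 0 0 -1;0.57 -0.667 0 0 0 0 -1;0.57 -0.667 0 0 0 0 -1;0.57 -0.667 0 0 0 0 -1;0 0 0.6 0 0 0 -1;0 0 0.6 0 0 0 -1;0 0 0.6 0 0 0 -1;0 0 0.6 0 0 0 -1;0 0 0.6 0 0 0 -1;0 0 0.6 0 0 0 -1;0 0 0.6 0 0 0 -1;0 0 0 0 0 0 -1")

```text
time: 5.3
tool_pos: [0.5431, 0.0226, 0.0941]
ee_rot: [-3.139, 0.133, 0.008]
wrist_force: [0.1, -0.0, -0.6]
grip_width: 0.0006
```

```bash
python3 - <<'E'
from h import *
o=observe(); print(o['time'],o['tool_pos'],o['wrist_force'])
w=shot('wrist','wr2'); s=shot('side','side2')
o=o['tool_pos']
a=np.hstack([cv2.imread('pics/wr2.png')[60:330,130:480],cv2.imread('pics/side2.png')[60:330,130:350]])
cv2.imwrite('pics/c2.png',cv2.resize(a,None,fx=1.4,fy=1.4))
E
```

```text
5.3 [0.54313394 0.02261685 0.0940981 ] [ 0.13991657 -0.0190771  -0.60045669]
```

View pics/c2.png

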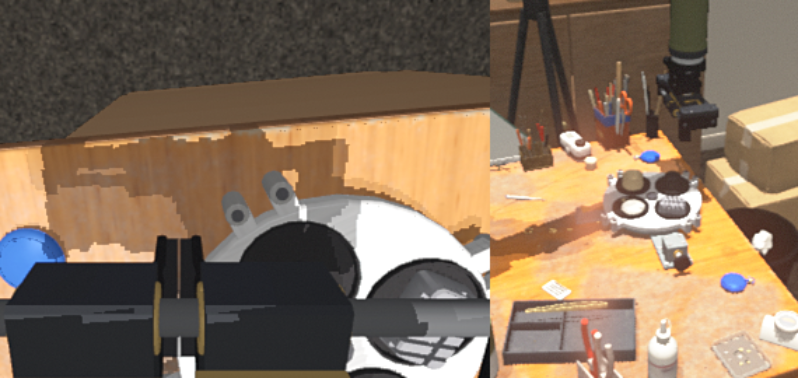

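Emit:
play_rows(targets="0 0 0.6 0 0 0 -1;0 0 0.6 0 0 0 -1;0 0 0.6 0 0 0 -1;0 0 0.5 0 0 0 -1;0 0 0.2 0 0 0 -1;0 0 0 0 0 0 -1")

```text
time: 6.0
tool_pos: [0.545, 0.0229, 0.0213]
ee_rot: [-3.139, 0.134, 0.001]
wrist_force: [0.2, 0.0, 0.3]
grip_width: 0.0004
```

```bash
python3 - <<'E'
from h import *
o=observe(); print(o['time'],o['tool_pos'],o['wrist_force'])
w=shot('wrist','wr3'); s=shot('top','top3')
a=cv2.imread('pics/wr3.png')[150:330,130:380];cv2.imwrite('pics/c3.png',cv2.resize(a,None,fx=3,fy=3))
E
```

```text
6.0 [0.54495791 0.02288991 0.02126756] [0.22120722 0.01125558 0.32988015]
```

View pics/c3.png

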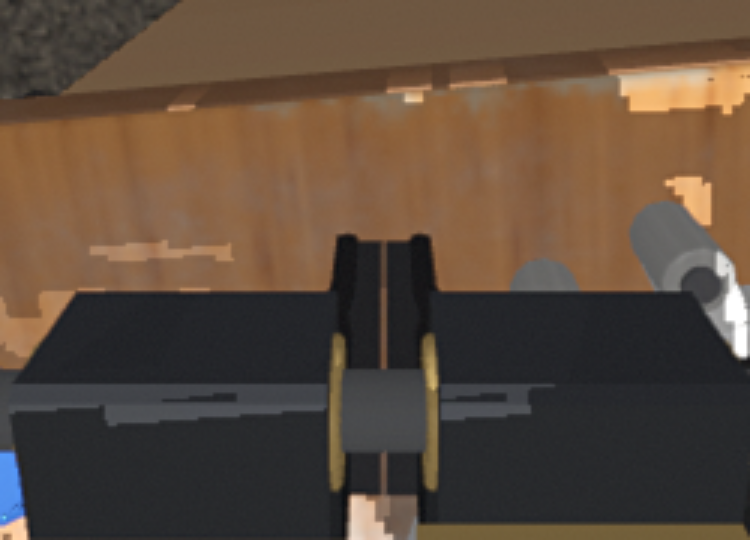

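Emit:
play_rows(targets="0.05 0.2 0 0 0 0 -1;0.05 0.2 0 0 0 0 -1;0.05 0.2 0 0 0 0 -1;0.05 0.2 0 0 0 0 -1;0.05 0.2 0 0 0 0 -1;0.05 0.2 0 0 0 0 -1;0.05 0.2 0 0 0 0 -1;0.05 0.2 0 0 0 0 -1;0.05 0.2 0 0 0 0 -1;0 0 0 0 0 0 -1")

```text
time: 7.1
tool_pos: [0.5536, -0.034, 0.0213]
ee_rot: [3.137, -0.137, -0.002]
wrist_force: [0.5, 0.7, -1.2]
grip_width: -0.0
```

```bash
python3 - <<'E'
from h import *
o=observe(); print(o['time'],o['tool_pos'],o['wrist_force'])
s=shot('top','top4');w=shot('wrist','wr4'); 
a=cv2.imread('pics/top4.png')[130:280,150:350];cv2.imwrite('pics/c4.png',cv2.resize(a,None,fx=4,fy=4,interpolation=cv2.INTER_CUBIC))
a=cv2.imread('pics/wr4.png')[100:380,100:512];cv2.imwrite('pics/c4w.png',cv2.resize(a,None,fx=1.8,fy=1.8))
E
```

```text
7.1 [ 0.55358253 -0.03395295  0.02125378] [ 0.46595773  0.72495959 -1.16419752]
```

View pics/c4.png

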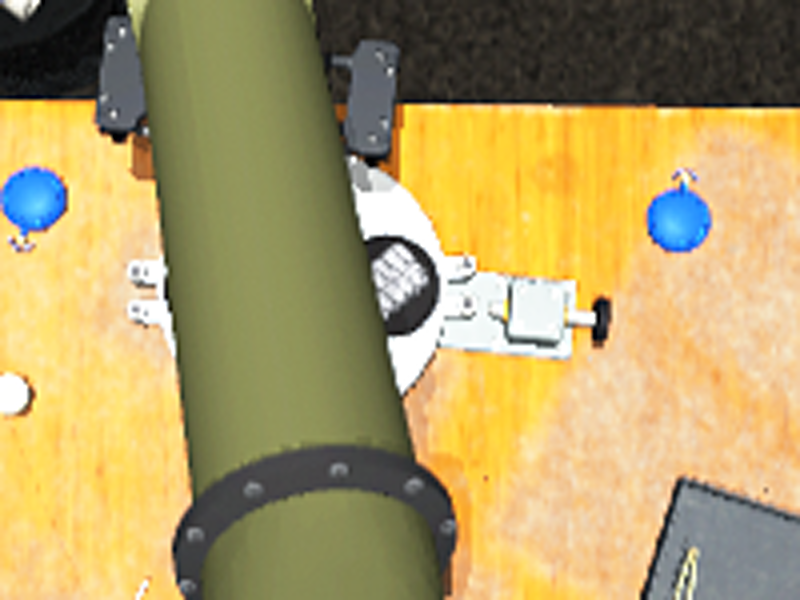

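View pics/c4w.png

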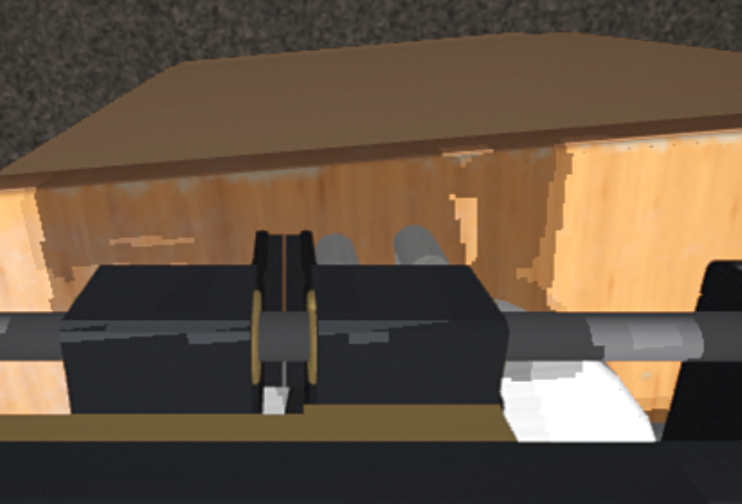

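```bash
python3 - <<'E'
from fit import *
c=pickle.load(open('pics/top4.pkl','rb'))
px=[(466,265),(464,304),(144,271),(140,312)]
pins=[ray(c,u/4+150-.4,v/4+130-.4,.036)[:2] for u,v in px]
x,r=fit(pins,[.438,-.0687,.08]); print(x,np.degrees(x[2]),(r*1000).round(1))
o=observe()['tool_pos'][:2]-x[:2]; a=x[2]
e=np.array([-np.sin(a),np.cos(a)]); print('offset from centerline',o@e)
for n,(u,v,z) in dict(rodin=(497,311,.03),rod=(577,319,.03)).items():
    p=ray(c,u/4+150-.4,v/4+130-.4,z); d=p[:2]-x[:2]; print(n,p.round(4),np.hypot(*d),np.degrees(np.arctan2(d[1],d[0])))
E
```

```text
[ 0.43793174 -0.06926584  0.02784989] 1.5956812723288247 [ 0.1  1.1  0.1  3.2  0.5 -3.5 -0.7 -0.8]
offset from centerline 0.033335328783415524
rodin [ 0.4238 -0.2015  0.03  ] 0.13299800769588893 -96.08246479699211
rod [ 0.4187 -0.2564  0.03  ] 0.18817010274974372 -95.87427083728926
```

Emit:
play_rows(targets="0.03 0.12 0 0 0 0 -1;0.03 0.12 0 0 0 0 -1;0.03 0.12 0 0 0 0 -1;0 0.1 0 0 0 0 -1;0 0 0 0 0 0 -1")

```text
time: 7.7
tool_pos: [0.5556, -0.0469, 0.0216]
ee_rot: [3.138, -0.135, 0.0]
wrist_force: [0.3, -0.3, -0.1]
grip_width: 0.0004
```

```bash
python3 - <<'E'
from h import *
o=observe(); print(o['time'],o['tool_pos'],o['wrist_force'])
s=shot('top','top5');w=shot('side','side5'); 
a=cv2.imread('pics/top5.png')[150:250,160:320];cv2.imwrite('pics/c5.png',cv2.resize(a,None,fx=5,fy=5,interpolation=cv2.INTER_CUBIC))
a=cv2.imread('pics/side5.png')[160:280,190:310];cv2.imwrite('pics/c5w.png',cv2.resize(a,None,fx=5,fy=5,interpolation=cv2.INTER_CUBIC))
E
```

```text
7.7 [ 0.55564517 -0.04692043  0.02156784] [ 0.25559957 -0.33584803 -0.08102803]
```

View pics/c5.png

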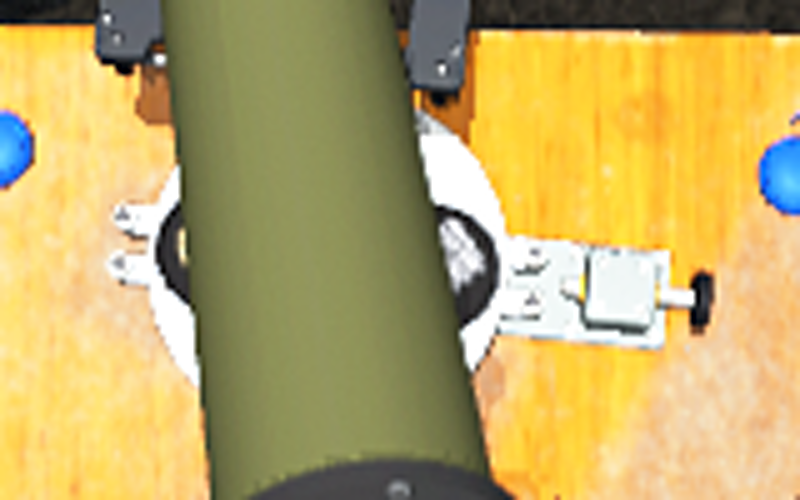

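View pics/c5w.png

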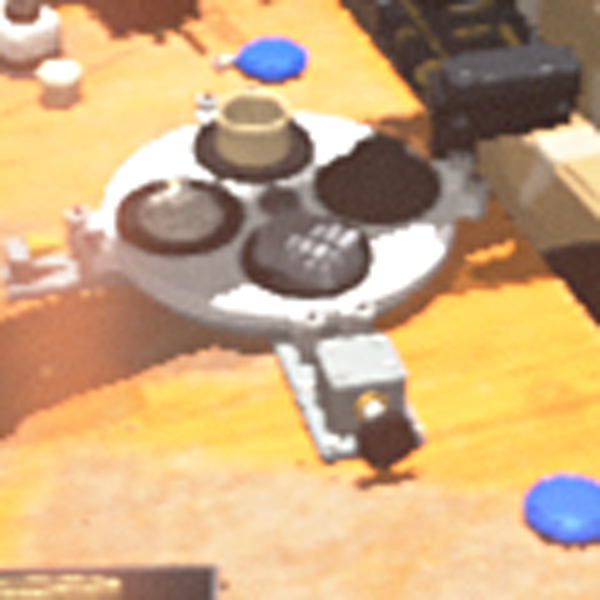

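```bash
python3 - <<'E'
from fit import *
c=pickle.load(open('pics/top5.pkl','rb'))
px=[(537,254),(531,301),(127,213),(120,262)]
pins=[ray(c,u/5+160-.4,v/5+150-.4,.036)[:2] for u,v in px]
x,r=fit(pins,[.438,-.0687,-.08]); print(x,np.degrees(x[2]),(r*1000).round(1))
for a in (-4,-5.6,-7):
  for n,o,s,f in (('top5',(160,150),5,'c5'),('side5',(190,160),5,'c5w')):
    c=pickle.load(open(f'pics/{n}.pkl','rb')); cc=np.array([.4385,-.0688]); th=np.radians(a-90)+np.array([ha,-ha])
    P=[(*(cc+.113*np.array([np.cos(t),np.sin(t)])),.036) for t in th]
    print(a,n,((proj(c,P)-o)*s+2).round(0).tolist())
o=observe()['tool_pos'][:2]-[.4385,-.0688]; print(o@[.098,.995])
E
```

```text
[ 0.43929356 -0.06870538 -0.09157809] -5.247037918942789 [-0.4 -0.7  0.5  0.1  0.1  0.  -0.1  0.6]
-4 top5 [[536.0, 250.0], [532.0, 299.0]]
-4 side5 [[366.0, 307.0], [317.0, 315.0]]
-5.6 top5 [[536.0, 256.0], [531.0, 305.0]]
-5.6 side5 [[360.0, 308.0], [311.0, 316.0]]
-7 top5 [[536.0, 261.0], [530.0, 309.0]]
-7 side5 [[356.0, 309.0], [306.0, 316.0]]
0.03371458832729159
```

Emit:
play_rows(targets="0 0.04 0 0 0 0 -1;0 0 0 0 0 0 -1;0 0 0 0 0 0 -1;0 -0.5 0 0 0 0 -1;0 -0.5 0 0 0 0 -1;0 0 -0.9 0 0 0 -1;0 0 -0.9 0 0 0 -1;0 0 -0.9 0 0 0 -1;0 0 -0.9 0 0 0 -1;0 0 0 0 0 0 -1")

```text
time: 8.8
tool_pos: [0.5608, -0.015, 0.1336]
ee_rot: [3.139, -0.13, 0.011]
wrist_force: [0.4, -0.3, 0.8]
grip_width: 0.0002
```

Emit:
play_rows(targets="-0.34 0.92 0 0 0 0 -1;-0.34 0.92 0 0 0 0 -1;-0.34 0.92 0 0 0 0 -1;-0.34 0.92 0 0 0 0 -1;-0.34 0.92 0 0 0 0 -1;-0.34 0.92 0 0 0 0 -1;-0.34 0.92 0 0 0 0 -1;-0.34 0.92 0 0 0 0 -1;-0.34 0.92 0 0 0 0 -1;-0.34 0.92 0 0 0 0 -1;-0.34 0.92 0 0 0 0 -1;0 0 0 0 0 0 -1;0 0 0 0 0 0 -1")

```text
time: 10.1
tool_pos: [0.4204, -0.3093, 0.1287]
ee_rot: [-3.137, 0.134, 0.001]
wrist_force: [0.8, -0.3, -0.0]
grip_width: 0.0004
```

```bash
python3 - <<'E'
from h import *
o=observe(); print(o['time'],o['tool_pos'],o['ee_rot'],o['wrist_force'])
s=shot('top','top6');w=shot('wrist','wr6'); 
a=cv2.imread('pics/top6.png')[140:260,160:320];cv2.imwrite('pics/c6.png',cv2.resize(a,None,fx=5,fy=5,interpolation=cv2.INTER_CUBIC))
a=cv2.imread('pics/wr6.png');cv2.imwrite('pics/c6w.png',cv2.resize(a,None,fx=1.5,fy=1.5,interpolation=cv2.INTER_CUBIC))
E
```

```text
10.1 [ 0.42039897 -0.30934307  0.12869903] [-3.13736461e+00  1.34038876e-01  1.15945999e-03] [ 0.77746244 -0.25371686 -0.02354941]
```

View pics/c6.png

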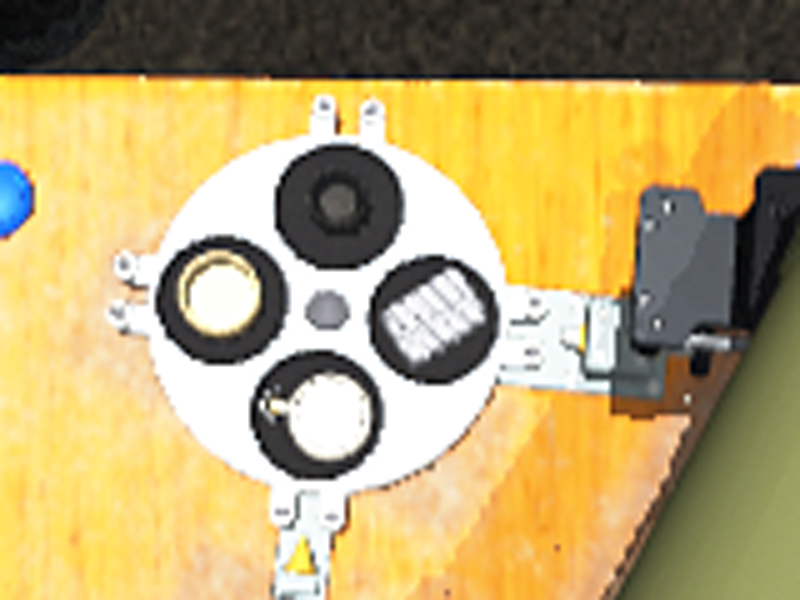

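View pics/c6w.png

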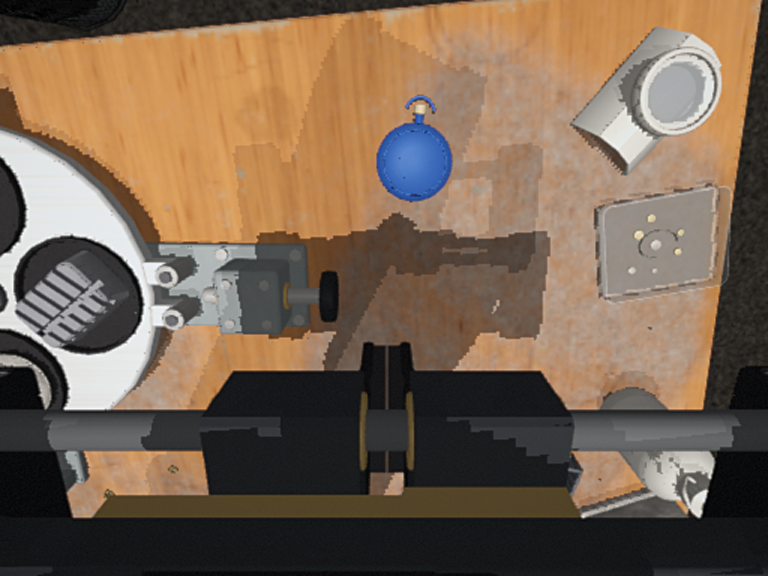

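```bash
python3 - <<'E'
from fit import *
c=pickle.load(open('pics/wr6.pkl','rb'))
cc=np.array([.439,-.0688])
for n,(u,v,z) in dict(padedge=(338,293,.037),padc=(329,297,.025),rod0=(294,296,.028),rod1=(318,297,.028),nose=(208,296,.025),pinA=(167,276,.036),pinB=(172,318,.036),blue=(414,160,.014)).items():
    p=ray(c,u/1.5-.17,v/1.5-.17,z); d=p[:2]-cc; print(n,p.round(4),np.hypot(*d).round(4),np.degrees(np.arctan2(d[1],d[0])).round(2))
c=pickle.load(open('pics/top6.pkl','rb'))
px=[(537,304),(531,354),(127,262),(120,311),(324,104),(373,108)]
x,r=fit([ray(c,u/5+160-.4,v/5+140-.4,.036)[:2] for u,v in px],[.438,-.0687,-.08]); print(x,np.degrees(x[2]),(r*1000).round(1))
E
```

```text
padedge [ 0.4238 -0.2814  0.037 ] 0.2131 -94.09
padc [ 0.418  -0.2739  0.025 ] 0.2062 -95.86
rod0 [ 0.4213 -0.2532  0.028 ] 0.1853 -95.47
rod1 [ 0.4195 -0.2677  0.028 ] 0.1999 -95.6
nose [ 0.4248 -0.1997  0.025 ] 0.1316 -96.18
pinA [ 0.4422 -0.1832  0.036 ] 0.1144 -88.42
pinB [ 0.4162 -0.1802  0.036 ] 0.1137 -101.59
blue [ 0.4943 -0.332   0.014 ] 0.269 -78.14
[ 0.43971086 -0.06830746 -0.09355964] -5.360572649667892 [-0.6 -1.1 -1.4 -0.3  0.  -0.3 -0.2  0.2  0.9  0.9  1.4  0.6]
```

Emit:
play_rows(targets="-0.16 0 0 0 0 0.1 -1;0 0 0.6 0 0 0 -1;0 0 0.6 0 0 0 -1;0 0 0.6 0 0 0 -1;0 0 0.6 0 0 0 -1;0 0 0.6 0 0 0 -1;0 0 0.6 0 0 0 -1;0 0 0 0 0 0 -1;0 0 0 0 0 0 -1")

```text
time: 11.1
tool_pos: [0.4158, -0.3092, 0.0218]
ee_rot: [-3.138, 0.151, 0.0]
wrist_force: [0.1, -1.1, 0.2]
grip_width: 0.0006
```

```bash
python3 - <<'E'
from h import *
o=observe(); print(o['time'],o['tool_pos'],o['ee_rot'],o['wrist_force'])
d=o['tool_pos'][:2]-[.439,-.0688]; print(-(d@[.0987,.995]), d@[.995,-.0987])
s=shot('side','side7')
a=cv2.imread('pics/side7.png')[170:300,190:330];cv2.imwrite('pics/c7.png',cv2.resize(a,None,fx=4.5,fy=4.5,interpolation=cv2.INTER_CUBIC))
E
```

```text
11.1 [ 0.41575479 -0.30923459  0.02177237] [-3.13762787e+00  1.51201480e-01  3.44824693e-04] [ 0.07569071 -1.07231135  0.17955313]
0.24152672341147038 0.0006019074152286329
```

View pics/c7.png

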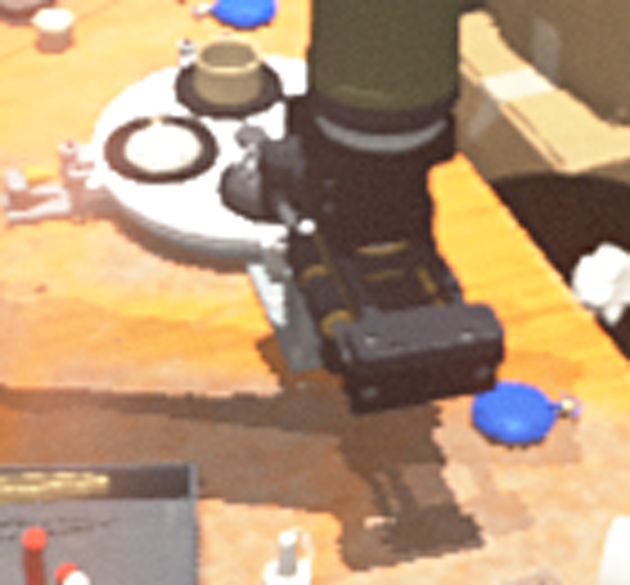

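Emit:
play_rows(targets="0 0 0.17 0 0 0 -1;0 -0.2 0 0 0 0 -1;0 -0.2 0 0 0 0 -1;0 -0.2 0 0 0 0 -1;0 -0.2 0 0 0 0 -1;0 -0.2 0 0 0 0 -1;0 -0.1 0 0 0 0 -1;0 0 0 0 0 0 -1")

```text
time: 11.95
tool_pos: [0.4189, -0.2767, 0.0166]
ee_rot: [3.138, -0.152, 0.0]
wrist_force: [-0.1, 0.5, -0.5]
grip_width: 0.0008
```

Emit:
play_rows(targets="0 -0.1 0 0 0 0 -1;0 -0.08 0 0 0 0 -1;0 0 0 0 0 0 -1")

```text
time: 12.25
tool_pos: [0.4194, -0.2715, 0.0165]
ee_rot: [3.138, -0.152, 0.0]
wrist_force: [0.1, -1.5, 1.2]
grip_width: 0.0003
```

Emit:
play_rows(targets="0 -0.08 0 0 0 0 -1;0 0 0 0 0 0 -1")

```text
time: 12.45
tool_pos: [0.4196, -0.2691, 0.0165]
ee_rot: [-3.138, 0.152, -0.0]
wrist_force: [-0.9, -1.5, 1.4]
grip_width: 0.0007
```

Emit:
play_rows(targets="0 -0.06 0 0 0 0 -1;0 0 0 0 0 0 -1")

```text
time: 12.65
tool_pos: [0.4198, -0.2673, 0.0165]
ee_rot: [3.138, -0.152, 0.0]
wrist_force: [-0.3, -1.9, 0.6]
grip_width: 0.0003
```

Emit:
play_rows(targets="0 -0.05 0 0 0 0 -1;0 0 0 0 0 0 -1")

```text
time: 12.85
tool_pos: [0.4199, -0.2659, 0.0165]
ee_rot: [3.138, -0.152, 0.0]
wrist_force: [0.3, -2.2, 1.3]
grip_width: 0.0006
```

```bash
python3 - <<'E'
from h import *
o=observe(); print(o['time'],o['tool_pos'],o['ee_rot'],o['wrist_force'])
d=o['tool_pos'][:2]-[.439,-.0688]; print(-(d@[.0987,.995]), d@[.995,-.0987])
s=shot('wrist','wr8')
a=cv2.imread('pics/wr8.png');cv2.imwrite('pics/c8.png',cv2.resize(a,None,fx=1.5,fy=1.5,interpolation=cv2.INTER_CUBIC))
E
```

```text
12.85 [ 0.41992061 -0.26586558  0.0165169 ] [ 3.13780440e+00 -1.52280152e-01  1.29964965e-04] [ 0.27352796 -2.19955731  1.29745377]
0.1979633873605653 0.00046637856147196277
```

View pics/c8.png

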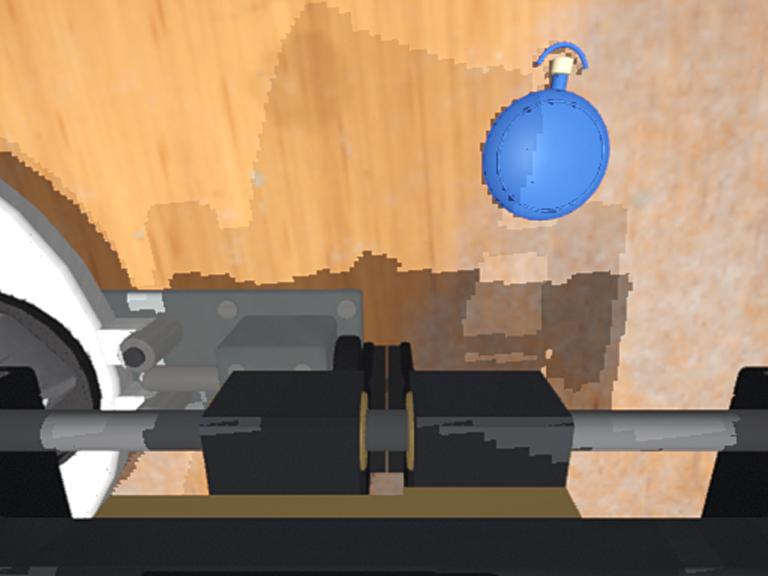

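Emit:
play_rows(targets="0 -0.05 0 0 0 0 -1;0 0 0 0 0 0 -1")

```text
time: 13.1
tool_pos: [0.4201, -0.2643, 0.0165]
ee_rot: [-3.138, 0.152, -0.0]
wrist_force: [0.3, -2.2, 1.1]
grip_width: 0.0002
```

Emit:
play_rows(targets="0 -0.05 0 0 0 0 -1;0 0 0 0 0 0 -1")

```text
time: 13.3
tool_pos: [0.4201, -0.2638, 0.0166]
ee_rot: [3.137, -0.153, 0.001]
wrist_force: [-1.3, -4.9, 1.0]
grip_width: 0.0003
```

Emit:
play_rows(targets="0 -0.05 0 0 0 0 -1;0 0 0 0 0 0 -1")

```text
time: 13.5
tool_pos: [0.4201, -0.2637, 0.0167]
ee_rot: [3.135, -0.154, 0.001]
wrist_force: [-0.3, -6.6, -0.7]
grip_width: 0.0005
```

Emit:
play_rows(targets="0 -0.1 0 0 0 0 -1;0 -0.05 0 0 0 0 -1;0 0 0 0 0 0 -1")

```text
time: 13.8
tool_pos: [0.4201, -0.2635, 0.017]
ee_rot: [3.129, -0.157, 0.003]
wrist_force: [-1.0, -15.9, -4.3]
grip_width: 0.0007
```

Solid stop at 16 N. Now I'll back off and check.

Emit:
play_rows(targets="0 0.5 0 0 0 0 -1;0 0.7 0 0 0 0 -1;0 0.7 0 0 0 0 -1;0 0 -0.9 0 0 0 -1;0 0 -0.9 0 0 0 -1;0 0 -0.9 0 0 0 -1;0 0 -0.9 0 0 0 -1;0 0.8 0 0 0 0 -1;0 0.8 0 0 0 0 -1;0 0.8 0 0 0 0 -1;0 0.8 0 0 0 0 -1;0 0 0 0 0 0 -1;0 0 0 0 0 0 -1")

```text
time: 15.1
tool_pos: [0.4058, -0.4081, 0.1236]
ee_rot: [-3.135, 0.153, 0.001]
wrist_force: [0.6, 0.7, 0.4]
grip_width: 0.0007
```

```bash
python3 - <<'E'
from fit import *
o=observe(); print(o['time'],o['tool_pos'],o['wrist_force'])
s=shot('top','top9');w=shot('wrist','wr9'); s=shot('side','side9')
a=cv2.imread('pics/top9.png')[140:260,160:320];cv2.imwrite('pics/c9.png',cv2.resize(a,None,fx=5,fy=5,interpolation=cv2.INTER_CUBIC))
a=cv2.imread('pics/wr9.png')[100:300,0:260];cv2.imwrite('pics/c9w.png',cv2.resize(a,None,fx=3,fy=3,interpolation=cv2.INTER_CUBIC))
a=cv2.imread('pics/side9.png')[170:290,190:330];cv2.imwrite('pics/c9s.png',cv2.resize(a,None,fx=5,fy=5,interpolation=cv2.INTER_CUBIC))
E
```

```text
15.1 [ 0.40582022 -0.40810296  0.12358042] [0.63387415 0.7167112  0.39653552]
```

View pics/c9.png

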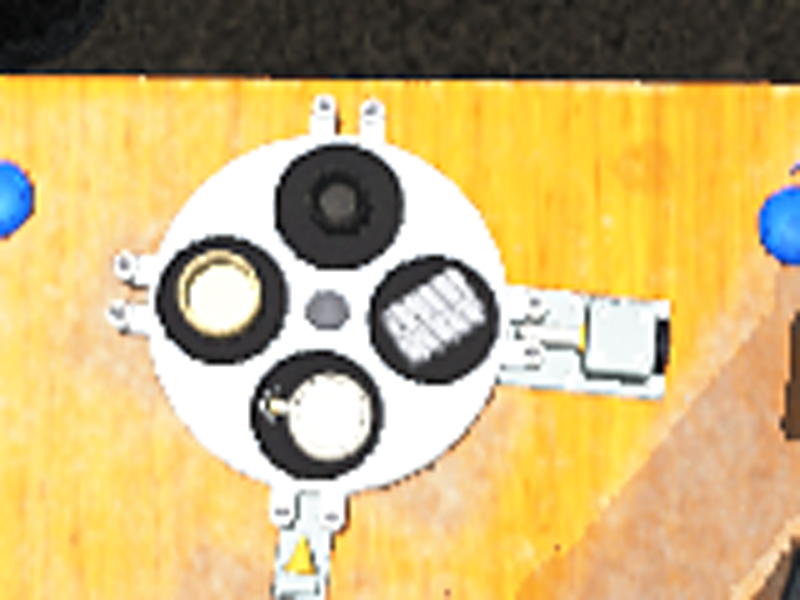

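View pics/c9w.png

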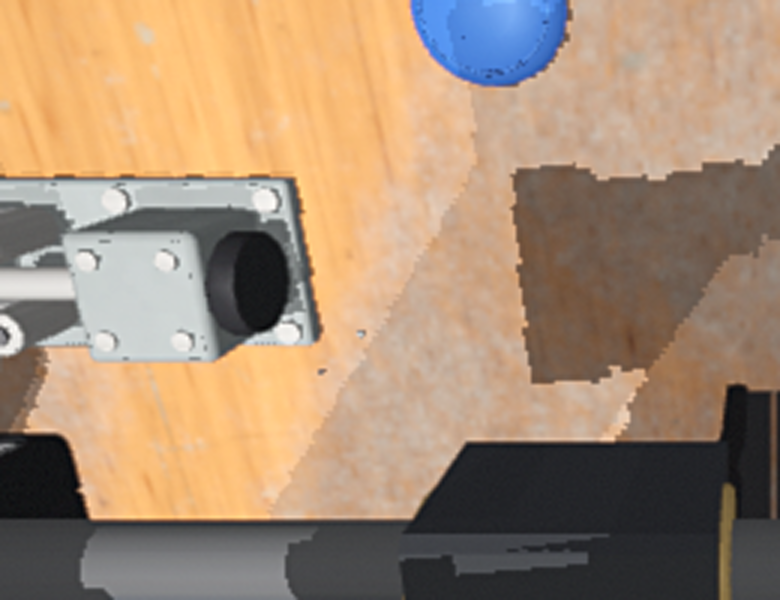

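View pics/c9s.png

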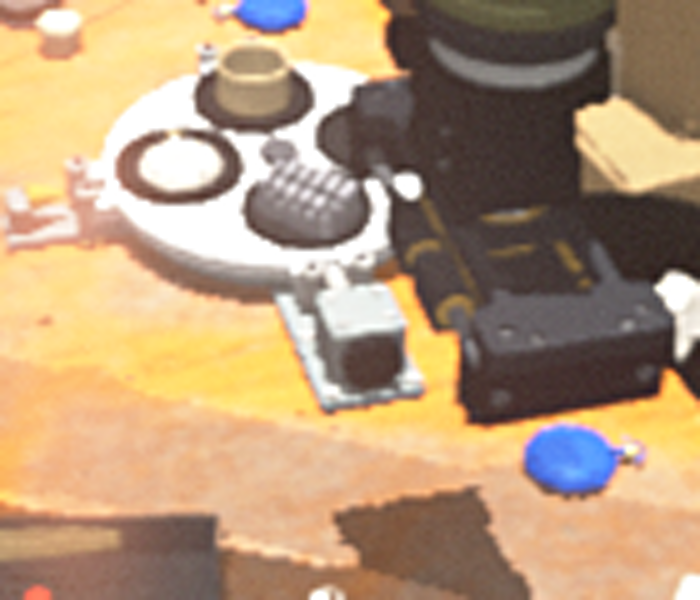

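The pad sits against the guide block, the rod lies in the fork slot, and the watch's well is at the pointer, so I'm handing in.

```bash
python3 -c "
from workcell import *
print(job_done())"
```

```text
the job is handed in; nothing more can be done
None
```

The watch's well is at the brass pointer and the locking bolt is fully home in the fork at the right. I handed the job in at about 15 s.

- **Turning the table:** I pushed the far fork with the closed fingertips, about 29° clockwise seen from above. I then withdrew, and neither that nor the bolt push came near the things in the wells.
- **Locking it:** I pushed the bolt pad in until it stopped hard. The tip moved only about 0.2 mm more as the wrist force rose from 7 to 16 N.
- **Final pictures:** The silver watch is in the well at the pointer, the rod lies between the two fork pins, and the pad is flush against the guide block. The other three items are still in their wells. Both blue look-alikes were left alone, and the gripper is clear of everything.
- **Measurements:** Before I pushed the bolt, the platter measured −5.4° and the bolt line about −5.7°, which is within the 5 mm that the nose can centre. A single reading of the pointer gave −6.2°. I put that down to picture noise, because the bolt then went home without resistance.

No check failed.

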